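Seat a rod against the stop of a length gauge

ROBOT

A 6-joint arm with a two-finger parallel gripper is mounted at the origin on a cart in front of the work surface, level with it; the furniture and walls round the work are solid. World frame = base frame: x ahead of the robot, y to its left, z up, the work surface at z = 0. Lengths are in m, angles in rad, forces in N, time in s.
With the tool pointing down it reaches from about 0.3 to 0.775 m from the base axis. Payload 14.6 kg.
Tool frame: the origin (TCP) lies at the centre of the arm's flange, where the gripper is bolted on; the fingertips stand 199 mm ahead of it and the grasp point (between the pads) lies 180 mm ahead of it; z points along the fingers, y is the direction in which the jaws open and shut (so a half turn about z gives the same grasp; the last joint's range is limited). The gripper opens to 94 mm and grips with 3 to 60 N. Pads are 16 mm wide; open, the fingers measure 119 mm over their backs; the gripper's body (75 mm by 177 mm) begins 78 mm behind the grasp point.
Start: joints at [1.263, 0.3, 1.521, -0, 1.321, -0.067], TCP at [0.131, 0.534, 0.405] pointing down, gripper open.
Joint ranges: [-3.03, 3.03], [-0.79, 2.21], [0.23, 2.52], [-1.04, 4.18], [0, 3.07], [-2.55, 2.55]. Speed limits (rad/s): [2.22, 2.22, 2.57, 3.14, 3.14, 3.14].

INTERFACE

Orientations are given as a 3x3 rotation matrix whose columns are the frame's x, y, z axes.
In Python, from station import observe, snapshot, job_done gives the robot as it stands.
- The arm moves only by the tool carry_out, never from a script. Its argument "targets" is a list of rows, each a list of 4 numbers: the shift along the tool's x, y, z in m, then the turn about the tool's z in degrees. In form: [[tx, ty, tz, yaw], ...]. A call has 1 to 12 rows; each row shifts and turns the commanded pose from where the row before left it, along the tool's axes as they then stand; what a row does not reach is not made up. A row lasts 1/8 s, in which the tool goes at most 62.5 mm and 10.7 degrees, less where a joint would pass 70% of its speed; a pose out of reach is approached as far as the arm can. A call with a gripper value outside its range is refused whole. "claw" is the opening, from 0 (shut) to 1 (fully open), set as the call begins (left out, the last holds). The fingers move at their own pace and stop on an object; "force" is the grip in N (left out, the last holds). Time passes only in rows, so rows that do not move let the fingers close. It gives the time, the measured TCP pose, the force and the opening at its end, in the units of the state.
- observe(): the state, without advancing time (a new reading comes with each control period).
- snapshot(name): name is "scene" or "top" or "wrist"; returns a dict with "color" (480x640x3 uint8, blue, green, red), "intrinsics" (3x3 intrinsics, pixels), "R" (3x3) and "t" (3): a world point X has camera coordinates R X + t; the wrist camera has in their place "mount" (4x4, takes a point from camera to tool coordinates, whose origin is the TCP and whose axes are the flange's). Camera axes: x right, y down, z forward; pixel columns grow to the right and rows downward; lengths in m; the calibration is good to about 2 mm. A picture is of the moment at which its call begins: read the wrist's pose just before it. There is no depth.
- job_done(): hands the job in, once; it reports no verdict.
The state is a dict: "t": time; "joint_pos": joint angles; "qvel": joint speeds; "tau": joint torques, N m; "position": TCP position; "tcp_rot": TCP orientation; "contact_force": force on the tool from outside, world axes, zero at the start; "moment": the same for the moment, N m; "finger_gap": finger opening in m.
Only numpy, scipy, OpenCV 4.12 (cv2) and the standard library are available. Lean on these libraries where they do the work, as an engineer would, in place of code of your own. Each camera call takes 0.05 s, during which the arm holds its last target. There are 200 camera calls.

TASK

Move the steel rod from its low rest into the two V-cradles of the length gauge, between the sprung plunger and the sliding tailstock, and let go of it. Then take the tailstock by its upright handle and push it along so that the rod presses the plunger in until the end of the rod sits hard against the headstock's stop plate, firmly but without ramming it. Finish while still holding the tailstock handle with the rod pressed against the stop; leave the petri dish, the marker pen and the amber bottle where they are.

Things in the scene. Friction and masses are not known exactly. Their poses are not given: they have to be found in the camera images.
- rod: Plain round steel rod, 16 mm diameter, 160 mm long, about 0.12 kg, the same either way round. Origin at its centre; its y axis is the rod's axis. It starts lying level on the low grey rest, its axis 36 mm above the worktop; lift it straight up by the middle.
- gauge: Length gauge, fixed: base plate 90 x 345 x 12 mm. Origin on the worktop; x across, y along the working axis from tailstock to headstock; the working axis is at x = 0, z = 50 mm. Two V-cradles, 10 mm thick, at y = -60 and +50 mm carry the rod at that height (tops at z = 53 mm, 34 mm wide; they centre a rod lowered up to 8 mm off). Only the base plate lies between them.
- headstock: Fixed grey block at the gauge's +y end (y 86 to 130 mm, top z = 80 mm, round dial above to z = 127 mm) with a steel stop plate, the hard stop, whose flat face looks to -y. The rod's end meets it when the rod's centre is at y = +10 mm of the gauge. Its origin is that of the gauge.
- stop_face (a point): Centre of the stop plate's flat face, on the working axis, at y = +90 mm of the gauge.
- plunger (a joint): Travel of the sprung brass plunger, 8 mm diameter, that sticks 12 mm out of the stop plate to -y on the working axis (free tip at y = 78 mm of the gauge). 0 = out, 0.012 = pressed in flush with the plate. It pushes back with 5 N at first, 10 N when flush, and drives rod and tailstock back if they are let go.
- tailstock: Tailstock sliding along the gauge's y: grey carriage 44 x 34 mm, top z = 65 mm, with a steel centre pointing to +y on the working axis. Origin at the centre's tip: y = -122 mm fully back (starts up to 20 mm from there), -70 mm when the rod is on the stop. Friction about 1 N; stays where left. Pushing the rod onto the stop takes about 13 N; 5 N more seats it firmly.
- handle (a point): Middle of the black upright handle on the tailstock: a block 16 mm along the gauge's y, 24 mm across, standing on the carriage. This point is 87 mm above the worktop and 31 mm behind the tip of the centre; the handle's top is 17 mm above it and the carriage's top 22 mm below it. It moves with the tailstock.
- petri_dish: Bystander: round petri dish, 61 mm across, 15 mm high, standing on the worktop. Origin at the centre of its underside.
- marker: Bystander: white marker pen, 142 mm long, lying on the worktop. Origin at the middle of its underside.
- amber_bottle: Bystander: amber bottle with black cap, 42 mm across, 81 mm high. Origin at the centre of its underside.
- rod_rest: Low grey rest, fixed: base plate 56 x 130 x 8 mm with two 10 mm thick V-cradles 52 mm either side of the middle, which carry the rod along the rest's y axis (tops 39 mm above the worktop). Below the rod's middle 20 mm are free. Origin on the worktop under its centre.
Things that resemble listed ones, but are neither listed nor needed, are in the scene too. Leave any yellow look-alike of the rod alone.

How it is judged:
On the way:
1. the rod lies in both V-cradles of the gauge, let go (z of rod in the frame of gauge between 0.047 and 0.053 m and x of rod in the frame of gauge between -0.003 and 0.003 m and angle between the y axis of rod and the y axis of gauge, either way round below 0.04 rad and contact force between the fingers and rod below 0.05 N and linear speed of rod below 0.02 m/s), for 0.2 s.
At the end, for the whole second after the job is handed in: Gripper holds the tailstock (over 2 N); rod at rest in the cradles (within 3 mm, 0.04 rad of the working axis), touched by no finger, pushed by the tailstock (over 5 N), plunger pressed in over 10.8 mm, rod end pressing on the stop plate with over 1.5 N (value of joint plunger above 0.0108 m and contact force between rod and headstock above 1.5 N and contact force between rod and tailstock above 5 N and contact force between the fingers and tailstock above 2 N and contact force between each of the arm, the fingers and rod below 0.1 N and z of rod in the frame of gauge between 0.047 and 0.053 m and x of rod in the frame of gauge between -0.003 and 0.003 m and angle between the y axis of rod and the y axis of gauge, either way round below 0.04 rad and linear speed of rod below 0.01 m/s); the arm keeps its last pose, push and grip.
It fails at once if the rod is rammed against the stop (over 60 N) (contact force between rod and headstock above 60 N).
It fails at once if a bystander is pushed more than 30 mm away (distance of any of petri_dish, marker, amber_bottle from where it was at the start of the episode above 0.03 m).
It also fails if it takes over 64 s, if anything falls off the work surface, if the arm or the gripper's body presses on something with over 40 N, if the wrist force passes 120 N, or if a joint passes its speed limit or range.

## Working session

There is one attempt and no reset: what is moved stays moved. The work goes in short steps, Python scripts to look and compute and a tool call to move; the robot and the scene stay as the last step left them, time stands still between calls to the robot, and variables do not carry over. Pictures are saved under pics/ and viewed, about 8 in all and at most 12, crops included, and the job is handed in when it is done.

Besides the shell and the picture viewer there is one more tool, called after ">>>" in YAML: its name, and indented under it one key for each argument. carry_out: Moves the arm, as the interface text tells. Its arguments: {"type":"object","properties":{"targets":{"type":"array"},"claw":{"type":"number"},"force":{"type":"number"}},"required":["targets"]}

```bash
mkdir -p pics; cat > h.py <<'E'
import numpy as np, cv2
from station import observe, snapshot
def ray(s,uv,st=None):
    K=s["intrinsics"]; d=np.linalg.inv(np.array(K))@np.array([uv[0],uv[1],1.0])
    if "mount" in s:
        M=np.array(s["mount"]);R=np.array(st["tcp_rot"]);p=np.array(st["position"])
        return R@M[:3,3]+p, R@(M[:3,:3]@d)
    R=np.array(s["R"]);t=np.array(s["t"]); return -R.T@t, R.T@d
def onz(s,uv,z,st=None):
    o,d=ray(s,uv,st); return o+d*(z-o[2])/d[2]
def proj(s,X,st=None):
    if "mount" in s:
        M=np.array(s["mount"]);R=np.array(st["tcp_rot"]);p=np.array(st["position"])
        c=M[:3,:3].T@(R.T@(np.array(X)-p)-M[:3,3])
    else: c=np.array(s["R"])@np.array(X)+np.array(s["t"])
    u=np.array(s["intrinsics"])@c; return u[:2]/u[2]
E
python3 - <<'E'
from h import *
import pickle
st=observe();print({k:np.round(v,3) for k,v in st.items()})
d={n:snapshot(n) for n in("top","scene")}
pickle.dump((st,d),open("s0.pkl","wb"))
for n in d: cv2.imwrite(f"pics/{n}0.png",d[n]["color"])
E
```

```text
{'t': np.float64(0.0), 'joint_pos': array([ 1.263,  0.3  ,  1.522,  0.   ,  1.321, -0.067]), 'qvel': array([-0.002, -0.   ,  0.001, -0.   , -0.002,  0.001]), 'tau': array([ 0.0000e+00, -5.3182e+01, -3.5273e+01,  7.1000e-02,  2.5000e-02,
       -0.0000e+00]), 'position': array([0.131, 0.534, 0.404]), 'tcp_rot': array([[-0.971,  0.238, -0.   ],
       [ 0.238,  0.971, -0.001],
       [ 0.   , -0.001, -1.   ]]), 'contact_force': array([ 0.023, -0.411,  0.237]), 'moment': array([-0.045, -0.03 ,  0.022]), 'finger_gap': np.float64(0.094)}
```

View pics/top0.png

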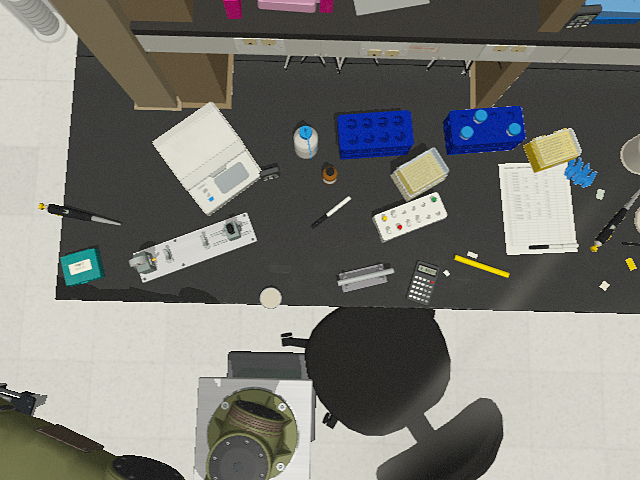

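View pics/scene0.png

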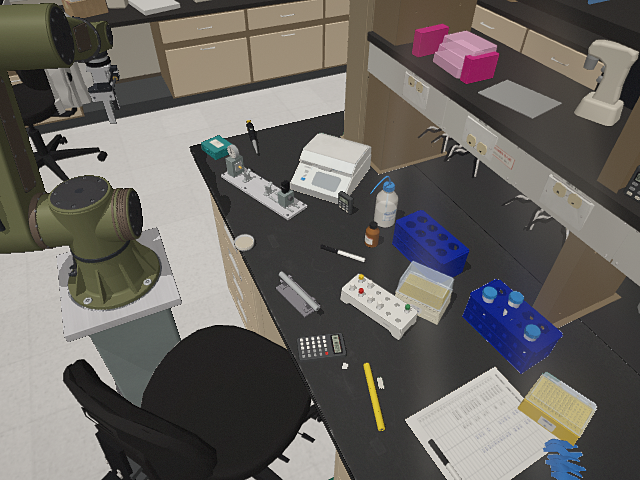

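The top view shows the steel rod on its grey rest at about (337,283)–(394,271). The yellow look-alike is at (482,266), and I will leave it alone. The gauge plate runs from (137,272) to (255,225), with the headstock at the left (143,260) and the tailstock at the right (234,229). The dish is at (270,297), the marker at (331,212) and the bottle at (330,173).

```bash
python3 - <<'E'
from h import *
import pickle
st,d=pickle.load(open("s0.pkl","rb")); s=d["top"]; im=s["color"]
a=cv2.resize(im[195:300,120:265],None,fx=5,fy=5,interpolation=cv2.INTER_CUBIC)[:,:725]
b=cv2.resize(im[255:300,325:410],None,fx=5,fy=5,interpolation=cv2.INTER_CUBIC)
c=np.zeros((525+0,725,3),np.uint8);c[:]=a
c[300:525,300:725]=b
cv2.imwrite("pics/crop1.png",c)
g=cv2.cvtColor(im,cv2.COLOR_BGR2GRAY)
def rect(mask,off,z,name):
    n,l,stt,_=cv2.connectedComponentsWithStats(mask)
    i=1+np.argmax(stt[1:,4]); p=np.argwhere(l==i)[:,::-1].astype(np.float32)+off
    r=cv2.minAreaRect(p); bx=cv2.boxPoints(r); W=np.array([onz(s,q,z) for q in bx])
    e=[np.linalg.norm(W[1]-W[0]),np.linalg.norm(W[2]-W[1])]
    ax=(W[1]-W[0]) if e[0]>e[1] else W[2]-W[1]
    print(name,np.round(bx,1).tolist(),"size",np.round(e,3),"ctr",np.round(W.mean(0),4),"ang",np.degrees(np.arctan2(ax[1],ax[0])))
m=(g[195:300,120:265]>140).astype(np.uint8); m=cv2.morphologyEx(m,cv2.MORPH_CLOSE,np.ones((9,9)))
rect(m,np.float32([120,195]),0.012,"gauge")
for th in(130,150,170):
    rect((g[255:300,325:400]>th).astype(np.uint8),np.float32([325,255]),0.044,f"rod{th}")
E
```

```text
gauge [[126.0, 254.10000610351562], [245.8000030517578, 209.89999389648438], [257.0, 240.39999389648438], [137.1999969482422, 284.5]] size [0.364 0.095] ctr [0.5162 0.1947 0.012 ] ang -67.89060386075072
rod130 [[337.0, 280.70001220703125], [392.70001220703125, 267.6000061035156], [395.5, 279.6000061035156], [339.79998779296875, 292.70001220703125]] size [0.161 0.034] ctr [ 0.4319 -0.3039  0.044 ] ang -75.40210153587817
rod150 [[337.29998779296875, 280.8999938964844], [392.6000061035156, 268.20001220703125], [395.29998779296875, 279.8999938964844], [340.0, 292.6000061035156]] size [0.159 0.034] ctr [ 0.4312 -0.304   0.044 ] ang -75.7345572227666
rod170 [[337.3999938964844, 281.3999938964844], [392.3999938964844, 268.3999938964844], [393.29998779296875, 272.20001220703125], [338.29998779296875, 285.20001220703125]] size [0.159 0.011] ctr [ 0.4411 -0.3013  0.044 ] ang -75.4050705613815
```

View pics/crop1.png

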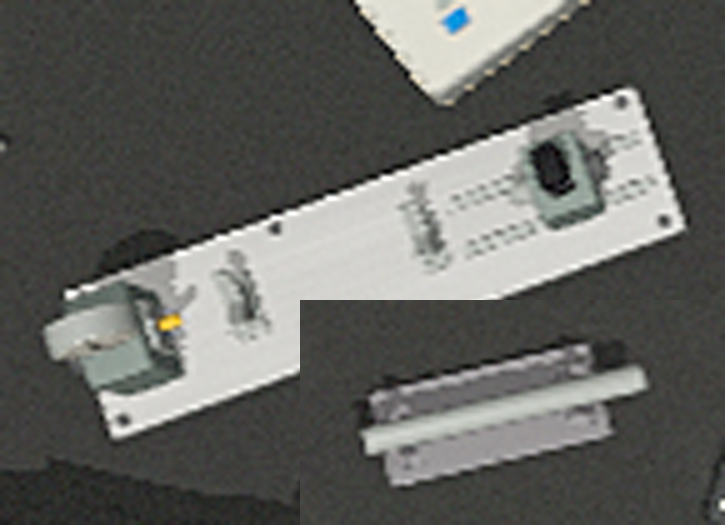

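The crop confirms a plain steel rod on the grey rest, with gauge plate corners at about (133,253), (247,213), (257,241) and (142,282). I'm moving over the rod for a close look.

>>> carry_out:
  targets:
    - [-0.04, -0.03, 0, 0]
    - [-0.04, -0.03, 0, 0]
    - [-0.04, -0.03, 0, 0]
    - [-0.04, -0.03, 0, 0]
    - [-0.04, -0.03, 0, 0]
    - [-0.04, -0.03, 0, 0]
    - [-0.04, -0.03, 0, 0]
    - [-0.04, -0.03, 0, 0]
    - [-0.04, -0.03, 0, 0]
    - [-0.04, -0.03, 0, 0]

```text
t: 1.35
position: [0.4489, 0.1459, 0.4045]
tcp_rot: [[-0.971, 0.239, -0.0], [0.239, 0.971, -0.0], [0.0, -0.0, -1.0]]
contact_force: [0.3, 0.2, -0.3]
finger_gap: 0.094
```

>>> carry_out:
  targets:
    - [-0.012, -0.055, 0, 0]
    - [-0.012, -0.055, 0, 0]
    - [-0.012, -0.055, 0, 0]
    - [-0.012, -0.055, 0, 0]
    - [-0.012, -0.055, 0, 0]
    - [-0.012, -0.055, 0, 0]
    - [-0.012, -0.055, 0, 0]
    - [-0.012, -0.055, 0, 0]

```text
t: 2.35
position: [0.436, -0.3047, 0.4045]
tcp_rot: [[-0.971, 0.239, -0.0], [0.239, 0.971, 0.0], [0.0, 0.0, -1.0]]
contact_force: [1.3, -0.7, 0.4]
finger_gap: 0.0938
```

>>> carry_out:
  targets:
    - [0, 0, 0, 10.3]
    - [0, 0, 0, 10.3]
    - [0, 0, 0, 10.3]
    - [0, 0, 0, 10.3]
    - [0, 0, 0, 10.2]
    - [0, 0, 0, 10.2]
    - [0, 0, 0, 0]

```text
t: 3.22
position: [0.4364, -0.3028, 0.4044]
tcp_rot: [[-0.253, 0.967, -0.0], [0.967, 0.253, 0.0], [0.0, -0.0, -1.0]]
contact_force: [0.1, -0.8, -0.1]
finger_gap: 0.0937
```

```bash
python3 - <<'E'
from h import *
import pickle
st=observe();s=snapshot("wrist");pickle.dump((st,s),open("w1.pkl","wb"))
print(st["t"],np.round(st["position"],4),np.round(st["tcp_rot"],3).tolist(),st["joint_pos"].round(2)); print(np.round(s["mount"],3), proj(s,[.441,-.301,.036],st))
cv2.imwrite("pics/w1.png",s["color"])
st0,d=pickle.load(open("s0.pkl","rb")); t=d["top"]
for q in[(374,262)]: print("gauge c",onz(t,(120+q[0]/5-.4,195+q[1]/5-.4),.012))
E
```

```text
3.225 [ 0.4364 -0.3028  0.4044] [[-0.253, 0.967, -0.0], [0.967, 0.253, 0.0], [0.0, -0.0, -1.0]] [-0.68  0.26  1.57  0.    1.31 -0.93]
[[-0.001 -0.957 -0.29   0.084]
 [ 1.    -0.001 -0.    -0.001]
 [-0.    -0.29   0.957  0.02 ]
 [ 0.     0.     0.     1.   ]] [323.60963966 222.64828448]
gauge c [0.51648037 0.1873698  0.012     ]
```

View pics/w1.png

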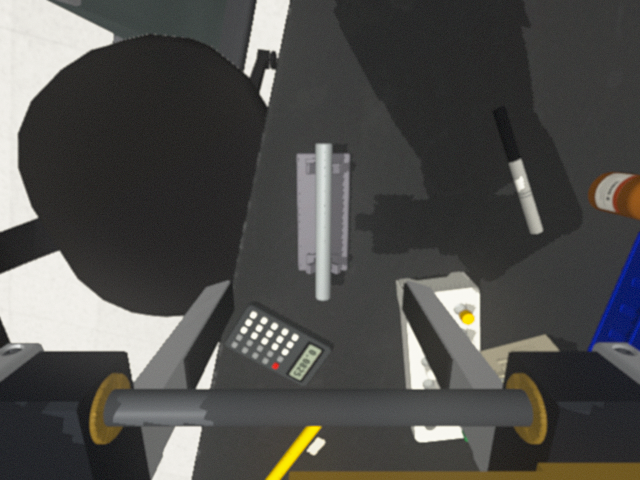

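The wrist view shows the rod on its rest, from (324,144) to (323,300), upright in the image, with jaws already across it. Now I'm refining the measurement.

```bash
cat >> h.py <<'E'
def rodmeas(s,st,x0,x1,y0,y1,z,th=150):
    g=cv2.cvtColor(s["color"],cv2.COLOR_BGR2GRAY)[y0:y1,x0:x1]
    m=cv2.morphologyEx((g>th).astype(np.uint8),cv2.MORPH_OPEN,np.ones((7,5)))
    n,l,q,_=cv2.connectedComponentsWithStats(m); i=1+np.argmax(q[1:,4])
    p=np.argwhere(l==i)[:,::-1].astype(np.float32)+np.float32([x0,y0])
    v=np.array(cv2.fitLine(p,cv2.DIST_L2,0,.01,.01)).ravel(); k=(p-v[2:])@v[:2]
    c=v[2:]; e=[c+v[:2]*k.min(),c+v[:2]*k.max()]
    W=[onz(s,u,z,st) for u in e]; a=W[1]-W[0]
    print("px",np.round(e,1).tolist(),"W",np.round(W,4).tolist(),"len",np.linalg.norm(a),"ctr",(W[0]+W[1])/2,"ang",np.degrees(np.arctan2(a[1],a[0])))
    return (W[0]+W[1])/2,a
def toolshift(st,dw): return np.round(np.array(st["tcp_rot"]).T@np.array(dw),4)
E
python3 - <<'E'
from h import *
import pickle
st,s=pickle.load(open("w1.pkl","rb"))
for th in(150,175,190):
  c,a=rodmeas(s,st,280,365,120,320,.038,th)
t=np.array([c[0],c[1],.036+.180]); print("shift",toolshift(st,t-st["position"]))
R=np.array(st["tcp_rot"]); print("tool y ang",np.degrees(np.arctan2(R[1,1],R[0,1])))
E
```

```text
px [[321.3999938964844, 299.0], [322.70001220703125, 144.0]] W [[0.4603, -0.3829, 0.038], [0.4203, -0.2269, 0.038]] len 0.16103192121621143 ctr [ 0.44031459 -0.30488965  0.038     ] ang 104.36084095841288
px [[320.79998779296875, 298.0], [322.5, 144.89999389648438]] W [[0.4593, -0.3819, 0.038], [0.4204, -0.2278, 0.038]] len 0.15895960121850158 ctr [ 0.43988119 -0.30485759  0.038     ] ang 104.1636760955504
px [[320.6000061035156, 298.0], [322.79998779296875, 145.0]] W [[0.4591, -0.382, 0.038], [0.4207, -0.2277, 0.038]] len 0.1589511562920838 ctr [ 0.4399043  -0.30484831  0.038     ] ang 103.97962687253771
shift [-0.0029  0.0029  0.1884]
tool y ang 14.667018044215062
```

>>> carry_out:
  targets:
    - [-0.003, 0.003, 0.05, 0]
    - [0, 0, 0.05, 0]
    - [0, 0, 0.04, 0]
    - [0, 0, 0.025, 0]
    - [0, 0, 0.015, 0]
    - [0, 0, 0.008, 0]
    - [0, 0, 0, 0]

```text
t: 4.15
position: [0.4401, -0.3051, 0.2169]
tcp_rot: [[-0.253, 0.967, 0.0], [0.967, 0.253, -0.0], [-0.0, 0.0, -1.0]]
contact_force: [-0.1, -0.7, 0.6]
finger_gap: 0.0939
```

>>> carry_out:
  targets:
    - [0, 0, 0, 0]
    - [0, 0, 0, 0]
    - [0, 0, 0, 0]
    - [0, 0, 0, 0]
    - [0, 0, 0, 0]
    - [0, 0, 0, 0]
  claw: 0
  force: 25

```text
t: 4.9
position: [0.44, -0.305, 0.2166]
tcp_rot: [[-0.252, 0.968, -0.0], [0.968, 0.252, 0.0], [0.0, -0.0, -1.0]]
contact_force: [-0.3, 0.8, -0.1]
finger_gap: 0.0369
```

>>> carry_out:
  targets:
    - [0, 0, 0, 0]
    - [0, 0, 0, 0]
    - [0, 0, 0, 0]
    - [0, 0, 0, 0]
    - [0, 0, 0, 0]
    - [0, 0, 0, 0]

```text
t: 5.65
position: [0.4409, -0.3048, 0.2175]
tcp_rot: [[-0.252, 0.968, 0.003], [0.968, 0.252, -0.001], [-0.002, 0.003, -1.0]]
contact_force: [8.6, 3.1, 3.8]
finger_gap: 0.015
```

>>> carry_out:
  targets:
    - [0, 0, -0.02, 0]
    - [0, 0, -0.04, 0]
    - [0, 0, -0.05, 0]
    - [0, 0, -0.04, 0]
    - [0, 0, -0.03, 0]
    - [0, 0, 0, 0]

```text
t: 6.4
position: [0.44, -0.3049, 0.3983]
tcp_rot: [[-0.252, 0.968, 0.003], [0.968, 0.252, -0.002], [-0.003, 0.002, -1.0]]
contact_force: [-0.1, -0.1, -0.9]
finger_gap: 0.0159
```

The rod is held and lifted (gap 15.9 mm). Next I'm going beside the gauge for a near look.

>>> carry_out:
  targets:
    - [0.03, 0.008, 0, 0]
    - [0.05, 0.013, 0, 0]
    - [0.055, 0.014, 0, 0]
    - [0.055, 0.014, 0, 0]
    - [0.055, 0.014, 0, 0]
    - [0.055, 0.014, 0, 0]
    - [0.05, 0.013, 0, 0]
    - [0.03, 0.008, 0, 0]
    - [0.017, 0.005, -0.02, -3]
    - [0, 0, 0, -3.3]
    - [0, 0, 0, 0]
    - [0, 0, 0, 0]

```text
t: 7.9
position: [0.4396, 0.105, 0.4157]
tcp_rot: [[-0.355, 0.935, -0.001], [0.935, 0.355, -0.0], [0.0, -0.001, -1.0]]
contact_force: [0.6, 0.2, -1.6]
finger_gap: 0.0149
```

```bash
python3 - <<'E'
from h import *
import pickle
st=observe();s=snapshot("wrist");pickle.dump((st,s),open("w2.pkl","wb"))
print(st["t"],np.round(st["position"],4),np.round(st["tcp_rot"],3).tolist(),st["joint_pos"].round(2))
cv2.imwrite("pics/w2.png",s["color"])
E
```

```text
7.9 [0.4396 0.105  0.4157] [[-0.355, 0.935, -0.001], [0.935, 0.355, -0.0], [0.0, -0.001, -1.0]] [ 0.15  0.07  1.77 -0.    1.31 -0.21]
```

View pics/w2.png

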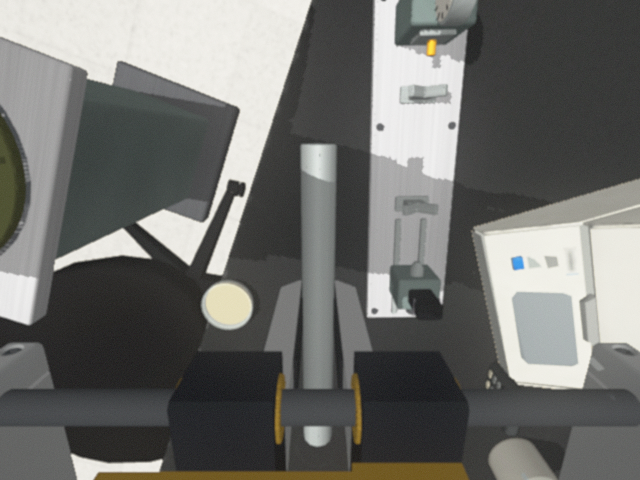

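The near view shows the plate's left edge along u≈370 and its right edge at 467–442. The cradles are at (424,92) and (416,207), the plunger tip at (431,54), the tailstock tip at about (417,262), and the handle at (427,303).

```bash
python3 - <<'E'
from h import *
import pickle
st,s=pickle.load(open("w2.pkl","rb")); im=s["color"]; g=cv2.cvtColor(im,cv2.COLOR_BGR2GRAY)
L=[];Rr=[]
for v in list(range(20,300,4)):
    r=g[v]>100; b=400
    row=np.where(~r[330:380])[0]; 
    l=330+row.max()+1 if len(row) else None
    q=[u for u in range(440,480) if r[u] and not r[u+1:u+5].any()]
    if l: L.append(onz(s,(l-.5,v),.012,st)[:2])
    if q and 110<v<260: Rr.append(onz(s,(q[-1]+.5,v),.012,st)[:2])
for n,P in(("L",L),("R",Rr)):
    P=np.float32(P); f=cv2.fitLine(P,cv2.DIST_HUBER,0,.001,.001).ravel(); print(n,len(P),f,np.degrees(np.arctan2(f[1],f[0])))
    if n=="L": l=f
    else: r=f
d=l[:2]*np.sign(l[1]); n=np.array([-d[1],d[0]])
print("width",(r[2:]-l[2:])@n)
mid=l[2:]+n*((r[2:]-l[2:])@n)/2
h=np.where(cv2.inRange(cv2.cvtColor(im,cv2.COLOR_BGR2HSV),(10,150,120),(35,255,255))[20:80,400:460]); print("plunger px v",h[0].min()+20,h[0].max()+20,"u",h[1].mean()+400)
for nm,uv,z in[("plunger tip",(h[1].mean()+400,h[0].max()+20.5),.052),("hole",(380,127),.012),("hole",(452,126),.012),("cradF",(424,93),.053),("cradN",(416,207),.053)]:
    p=onz(s,uv,z,st)[:2]; print(nm,p.round(4),"along",(p-mid)@d,"across",(p-mid)@n)
cv2.imwrite("pics/w2c.png",cv2.resize(im[30:320,360:480],None,fx=2,fy=2) if 0 else np.hstack([cv2.resize(im[30:130,365:485],None,fx=4.5,fy=4.5,interpolation=2)[:,:400+0], cv2.resize(im[180:320,365:454],None,fx=4.5,fy=4.5,interpolation=2)[:450,:400]]))
print(d,mid)
E
```

```text
L 70 [ 0.37387925 -0.9274774   0.46239454  0.19380438] -68.04494
R 37 [ 0.3694385  -0.9292552   0.56343406  0.18770954] -68.31901
width -0.091433145
plunger px v 40 54 u 430.8655462184874
plunger tip [0.4766 0.2827] along 0.0771357082844249 across -0.0007414643179623
hole [0.4651 0.2148] along 0.018482835472667786 across 0.03532541696483049
hole [0.5342 0.2421] along 0.01789082844197505 across -0.03896523721483844
cradF [0.4844 0.2522] along 0.04588808071923481 across 0.003483520341905881
cradN [0.5223 0.1554] along -0.058013015754242635 across 0.004478485105489707
[-0.37387925  0.9274774 ] [0.5047956  0.21089686]
```

View pics/w2c.png

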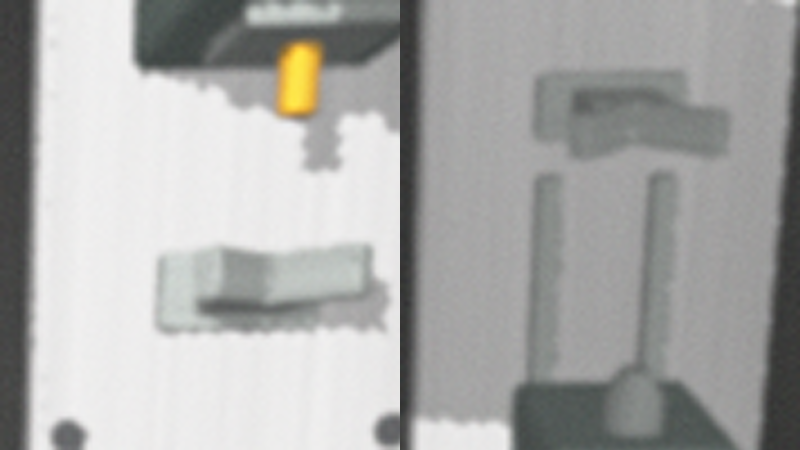

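```bash
python3 - <<'E'
from h import *
import pickle
st,s=pickle.load(open("w2.pkl","rb"))
d=np.array([-.3725,.928]);d/=np.linalg.norm(d); mid=np.array([.5048,.2109]); n=np.array([-d[1],d[0]])
for nm,uv,z in[("plunger tip",(430.6,54.5),.05),("cradF",(428.3,90),.053),("cradN",(420.6,208),.053),("tailtip",(417.2,262.7),.05),("handle top",(429,303),.104)]:
    p=onz(s,uv,z,st)[:2]; print(nm,p.round(4),"along",((p-mid)@d).round(4),"across",((p-mid)@n).round(4))
R=np.array(st["tcp_rot"]);p=np.array(st["position"])
for x in(.08,-.08): print(proj(s,p+R@[x,0,.180],st))
g=cv2.cvtColor(s["color"],cv2.COLOR_BGR2GRAY); print([int(v) for v in g[135:155,318]])
org=mid-d*.001
t=org-d*.012; print("target xy rod ctr",t,"shift",toolshift(st,[t[0]-p[0],t[1]-p[1],0]),"yaw",-(np.degrees(np.arctan2(d[1],d[0]))-90-np.degrees(np.arctan2(R[1,1],R[0,1]))))
E
```

```text
plunger tip [0.4768 0.2832] along 0.0775 across -0.001
cradF [0.4869 0.2558] along 0.0483 across -0.0001
cradN [0.527  0.1561] along -0.0591 across -0.0002
tailtip [0.5498 0.1023] along -0.1175 across -0.0013
handle top [0.5546 0.0835] along -0.1368 across 0.0013
[319.89779842 146.96606226]
[319.72223593 437.77599135]
[67, 65, 70, 65, 62, 57, 56, 68, 103, 155, 205, 223, 228, 225, 226, 226, 226, 225, 225, 219]
target xy rod ctr [0.50964264 0.19883564] shift [ 0.0629  0.0988 -0.0001] yaw -1.06099452631382
```

>>> carry_out:
  targets:
    - [0.01, 0.02, 0, 0]
    - [0.02, 0.03, 0, 0]
    - [0.02, 0.03, 0, 0]
    - [0.009, 0.019, 0, 0]
    - [0, 0, 0.03, -1.1]
    - [0, 0, 0.04, 0]
    - [0, 0, 0.04, 0]
    - [0, 0, 0.03, 0]
    - [0, 0, 0.02, 0]
    - [0, 0, 0.012, 0]
    - [0, 0, 0, 0]
    - [0, 0, 0, 0]

```text
t: 9.45
position: [0.5113, 0.1956, 0.2454]
tcp_rot: [[-0.374, 0.927, 0.001], [0.927, 0.374, 0.0], [-0.0, 0.001, -1.0]]
contact_force: [0.1, 0.4, -0.5]
finger_gap: 0.0152
```

```bash
python3 - <<'E'
from h import *
import pickle
st=observe();s=snapshot("wrist");sc=snapshot("scene")
print(st["t"],np.round(st["position"],4),np.round(st["tcp_rot"],3).tolist(),st["contact_force"].round(1),proj(sc,[.511,.195,.05]))
a=s["color"][:420]; u,v=[int(k) for k in proj(sc,[.511,.195,.05])]
b=cv2.resize(sc["color"][v-70:v+70,u-75:u+75],None,fx=4,fy=4,interpolation=2)
b=cv2.resize(b,(450,420)); a=cv2.resize(a[:, 220:540],(320,420))
cv2.imwrite("pics/c3.png",np.hstack([a,b]))
E
```

```text
9.45 [0.5113 0.1956 0.2454] [[-0.374, 0.927, 0.001], [0.927, 0.374, 0.0], [-0.0, 0.001, -1.0]] [ 0.1  0.4 -0.5] [258.38154793 179.39300023]
```

View pics/c3.png

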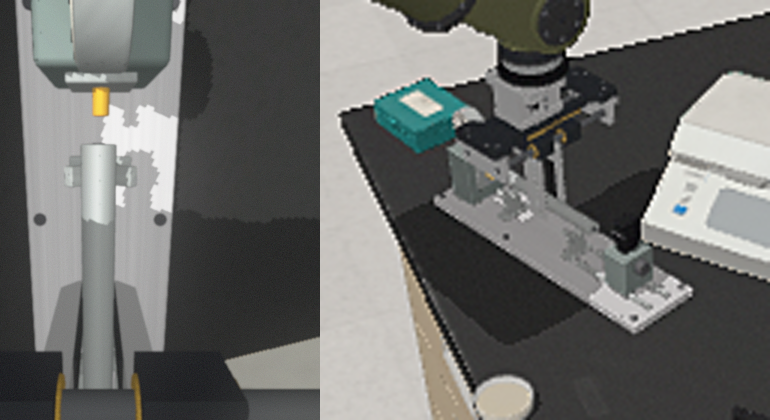

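The rod is in line over the far cradle (rod u≈318, cradle and plunger u≈321), and there is a gap to the plunger. I'm lowering it now.

>>> carry_out:
  targets:
    - [0, 0.001, 0.006, 0]
    - [0, 0, 0.005, 0]
    - [0, 0, 0.003, 0]
    - [0, 0, 0, 0]
    - [0, 0, 0, 0]

```text
t: 10.18
position: [0.5122, 0.1961, 0.2309]
tcp_rot: [[-0.375, 0.927, 0.001], [0.927, 0.375, 0.0], [-0.0, 0.001, -1.0]]
contact_force: [4.4, 2.6, 1.1]
finger_gap: 0.0155
```

>>> carry_out:
  targets:
    - [0, 0, 0, 0]
    - [0, 0, 0, 0]
    - [0, 0, 0, 0]
    - [0, 0, 0, 0]
    - [0, 0, 0, 0]
    - [0, 0, 0, 0]
  claw: 0.5

```text
t: 10.92
position: [0.512, 0.196, 0.2306]
tcp_rot: [[-0.375, 0.927, -0.0], [0.927, 0.375, -0.0], [0.0, -0.0, -1.0]]
contact_force: [0.5, -0.7, 0.6]
finger_gap: 0.0471
```

>>> carry_out:
  targets:
    - [0, 0, -0.02, 0]
    - [0, 0, -0.04, 0]
    - [0, 0, -0.05, 0]
    - [0, 0, -0.03, 0]
    - [-0.04, 0, -0.01, 0]
    - [-0.04, 0, 0, 0]
    - [-0.02, 0, 0, 0]
    - [0, 0, 0, 0]
    - [0, 0, 0, 0]

```text
t: 12.05
position: [0.5492, 0.1042, 0.3805]
tcp_rot: [[-0.375, 0.927, -0.0], [0.927, 0.375, 0.0], [0.0, -0.0, -1.0]]
contact_force: [-0.6, -0.1, -0.7]
finger_gap: 0.047
```

```bash
python3 - <<'E'
from h import *
import pickle
st=observe();s=snapshot("wrist");pickle.dump((st,s),open("w4.pkl","wb"))
print(st["t"],np.round(st["position"],4),np.round(st["tcp_rot"],3).tolist(),st["finger_gap"])
cv2.imwrite("pics/w4.png",s["color"])
E
```

```text
12.05 [0.5492 0.1042 0.3805] [[-0.375, 0.927, -0.0], [0.927, 0.375, 0.0], [0.0, -0.0, -1.0]] 0.04704502821179412
```

View pics/w4.png

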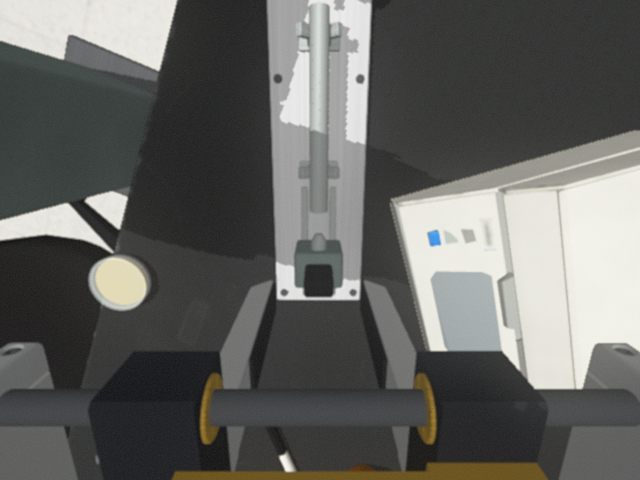

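The rod lies in both cradles at u≈318, v 5–212, with the tailstock tip at (318,234) and the black handle at (319,265–297). Next I'm measuring the tip and handle.

```bash
python3 - <<'E'
from h import *
import pickle
st,s=pickle.load(open("w4.pkl","rb")); R=np.array(st["tcp_rot"]);p=np.array(st["position"])
g=cv2.cvtColor(s["color"],cv2.COLOR_BGR2GRAY)
m=(g[245:310,295:345]<35).astype(np.uint8); n,l,q,_=cv2.connectedComponentsWithStats(m); i=1+np.argmax(q[1:,4]); print(q[i]+[295,245,0,0,0])
print("col",g[225:305:2,319].tolist())
v1=245+q[i][1]+q[i][3]
for nm,uv,z in[("tip",(318.5,234),.05),("rod near end",(318.5,212.5),.05),("rod far",(318.5,5),.055),("handle back top edge",(295+q[i][0]+q[i][2]/2,v1),.104)]:
    X=onz(s,uv,z,st); print(nm,X.round(4),"tool",(R.T@(X-p)).round(4))
# predicted back edge from tip
t=onz(s,(318.5,234),.05,st); x=R[:,0]
for dy,z in((-39,.104),(-23,.104),(-23,.065)): 
    X=t+x*dy/1000; X[2]=z; print(dy,z,proj(s,X,st).round(1))
E
```

```text
[306 293   2   2   3]
col [156, 155, 155, 155, 125, 126, 135, 134, 138, 136, 131, 135, 129, 94, 90, 106, 104, 106, 107, 93, 46, 40, 37, 44, 43, 42, 40, 42, 43, 42, 45, 39, 45, 43, 40, 49, 163, 187, 71, 62]
tip [0.5491 0.1033 0.05  ] tool [-9.000e-04 -3.000e-04  3.305e-01]
rod near end [0.5416 0.1218 0.05  ] tool [ 1.900e-02 -3.000e-04  3.305e-01]
rod far [0.4817 0.27   0.055 ] tool [ 1.789e-01 -2.000e-04  3.255e-01]
handle back top edge [0.5538 0.0669 0.104 ] tool [-0.0364 -0.0096  0.2765]
-39 0.104 [318.7 299. ]
-23 0.104 [318.6 280.5]
-23 0.065 [318.5 263.4]
```

>>> carry_out:
  targets:
    - [-0.03, 0, 0, 0]
    - [0, 0, 0, 10]
    - [0, 0, 0, 10]
    - [0, 0, 0, 10]
    - [0, 0, 0, 10]
    - [0, 0, 0, 10]
    - [0, 0, 0, 10]
    - [0, 0, 0, 10]
    - [0, 0, 0, 10]
    - [0, 0, 0, 10]
    - [0, 0, 0, 0]
    - [0, 0, 0, 0]

```text
t: 13.6
position: [0.5606, 0.076, 0.3807]
tcp_rot: [[0.925, 0.379, -0.0], [0.379, -0.925, 0.0], [-0.0, -0.0, -1.0]]
contact_force: [1.1, 0.1, -0.0]
finger_gap: 0.0471
```

>>> carry_out:
  targets:
    - [0, 0, 0.03, 0]
    - [0, 0, 0.035, 0]
    - [0, 0, 0.025, 0]
    - [0, 0, 0.015, 0]
    - [0, 0, 0.005, 0]
    - [0, 0, 0, 0]
    - [0, 0, 0, 0]

```text
t: 14.48
position: [0.5609, 0.0755, 0.2715]
tcp_rot: [[0.927, 0.375, 0.001], [0.375, -0.927, 0.0], [0.001, 0.0, -1.0]]
contact_force: [-0.8, -0.6, -1.0]
finger_gap: 0.0471
```

```bash
python3 - <<'E'
from h import *
st=observe();s=snapshot("wrist");sc=snapshot("scene")
print(st["t"],np.round(st["position"],4),np.round(st["tcp_rot"],3).tolist(),st["contact_force"].round(1),st["joint_pos"].round(2))
u,v=[int(k) for k in proj(sc,[.55,.09,.09])]
b=cv2.resize(sc["color"][v-55:v+45,u-60:u+60],(480,400),interpolation=2)
cv2.imwrite("pics/c5.png",np.hstack([cv2.resize(s["color"],(320,240))[:, :] if 0 else s["color"][80:480,160:480],b]))
E
```

```text
14.475 [0.5609 0.0755 0.2715] [[0.927, 0.375, 0.001], [0.375, -0.927, 0.0], [0.001, 0.0, -1.0]] [-0.8 -0.6 -1. ] [0.07 0.48 1.61 0.   1.06 1.26]
```

View pics/c5.png

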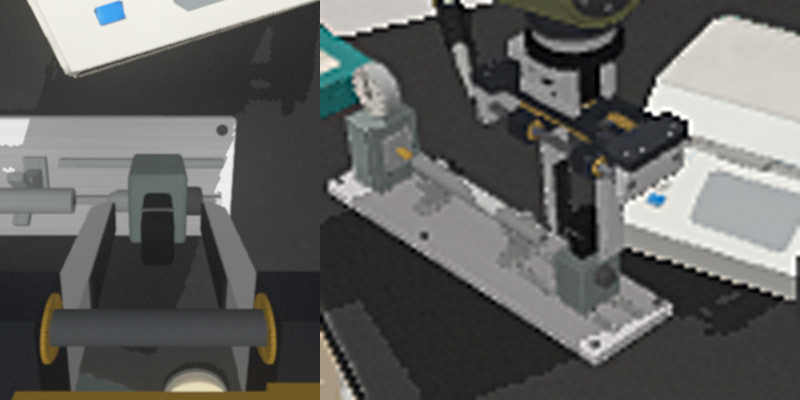

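The fingers straddle the black handle, which is centred at (157,230) in the crop. The rod lies clear in front of the centre, so I'm closing the gripper.

>>> carry_out:
  targets:
    - [0, 0, 0, 0]
    - [0, 0, 0, 0]
    - [0, 0, 0, 0]
    - [0, 0, 0, 0]
    - [0, 0, 0, 0]
    - [0, 0, 0, 0]
    - [0, 0, 0, 0]
    - [0, 0, 0, 0]
  claw: 0
  force: 40

```text
t: 15.58
position: [0.5607, 0.0755, 0.2707]
tcp_rot: [[0.927, 0.375, 0.0], [0.375, -0.927, -0.0], [0.0, 0.0, -1.0]]
contact_force: [-0.9, 0.7, 1.0]
finger_gap: 0.0157
```

>>> carry_out:
  targets:
    - [0, -0.005, 0, 0]
    - [0, -0.005, 0, 0]
    - [0, -0.005, 0, 0]
    - [0, -0.005, 0, 0]
    - [0, 0, 0, 0]
    - [0, 0, 0, 0]

```text
t: 16.32
position: [0.5532, 0.0942, 0.2706]
tcp_rot: [[0.927, 0.375, -0.0], [0.375, -0.927, 0.0], [-0.0, -0.0, -1.0]]
contact_force: [0.5, 0.8, 0.7]
finger_gap: 0.016
```

>>> carry_out:
  targets:
    - [0, -0.004, 0, 0]
    - [0, -0.004, 0, 0]
    - [0, -0.004, 0, 0]
    - [0, 0, 0, 0]
    - [0, 0, 0, 0]

```text
t: 16.95
position: [0.5486, 0.1053, 0.2707]
tcp_rot: [[0.927, 0.375, -0.0], [0.375, -0.927, 0.0], [0.0, -0.0, -1.0]]
contact_force: [0.6, 1.9, 0.3]
finger_gap: 0.0157
```

>>> carry_out:
  targets:
    - [0, -0.002, 0, 0]
    - [0, -0.002, 0, 0]
    - [0, -0.002, 0, 0]
    - [0, 0, 0, 0]
    - [0, 0, 0, 0]

```text
t: 17.58
position: [0.5466, 0.1102, 0.2707]
tcp_rot: [[0.927, 0.374, 0.001], [0.374, -0.927, -0.001], [0.0, 0.001, -1.0]]
contact_force: [3.8, -4.5, -0.0]
finger_gap: 0.0158
```

>>> carry_out:
  targets:
    - [0, -0.001, 0, 0]
    - [0, -0.001, 0, 0]
    - [0, -0.001, 0, 0]
    - [0, -0.001, 0, 0]
    - [0, 0, 0, 0]
    - [0, 0, 0, 0]

```text
t: 18.32
position: [0.5452, 0.1137, 0.2707]
tcp_rot: [[0.927, 0.374, 0.001], [0.374, -0.927, -0.001], [0.0, 0.002, -1.0]]
contact_force: [4.7, -7.5, -0.8]
finger_gap: 0.0154
```

>>> carry_out:
  targets:
    - [0, -0.001, 0, 0]
    - [0, -0.001, 0, 0]
    - [0, -0.001, 0, 0]
    - [0, 0, 0, 0]
    - [0, 0, 0, 0]

```text
t: 18.95
position: [0.5441, 0.1164, 0.2707]
tcp_rot: [[0.927, 0.374, 0.001], [0.374, -0.927, -0.002], [0.0, 0.002, -1.0]]
contact_force: [5.0, -8.0, -0.5]
finger_gap: 0.0158
```

>>> carry_out:
  targets:
    - [0, -0.0005, 0, 0]
    - [0, -0.0005, 0, 0]
    - [0, 0, 0, 0]
    - [0, 0, 0, 0]

```text
t: 19.45
position: [0.5438, 0.1172, 0.2707]
tcp_rot: [[0.927, 0.374, 0.001], [0.374, -0.927, -0.002], [0.0, 0.002, -1.0]]
contact_force: [5.6, -9.7, -0.4]
finger_gap: 0.0157
```

>>> carry_out:
  targets:
    - [0, -0.0005, 0, 0]
    - [0, -0.0005, 0, 0]
    - [0, 0, 0, 0]
    - [0, 0, 0, 0]

```text
t: 19.95
position: [0.5435, 0.1179, 0.2707]
tcp_rot: [[0.927, 0.374, 0.001], [0.374, -0.927, -0.002], [0.0, 0.002, -1.0]]
contact_force: [6.5, -12.8, -1.6]
finger_gap: 0.0158
```

>>> carry_out:
  targets:
    - [0, -0.0005, 0, 0]
    - [0, 0, 0, 0]
    - [0, 0, 0, 0]

```text
t: 20.32
position: [0.5434, 0.1181, 0.2707]
tcp_rot: [[0.927, 0.374, 0.002], [0.374, -0.927, -0.003], [0.001, 0.003, -1.0]]
contact_force: [8.5, -14.1, -3.0]
finger_gap: 0.0159
```

>>> carry_out:
  targets:
    - [0, -0.0005, 0, 0]
    - [0, 0, 0, 0]
    - [0, 0, 0, 0]

```text
t: 20.7
position: [0.5433, 0.1183, 0.2707]
tcp_rot: [[0.927, 0.374, 0.002], [0.374, -0.927, -0.003], [0.001, 0.004, -1.0]]
contact_force: [9.8, -18.3, -2.5]
finger_gap: 0.016
```

>>> carry_out:
  targets:
    - [0, -0.0004, 0, 0]
    - [0, 0, 0, 0]
    - [0, 0, 0, 0]
    - [0, 0, 0, 0]
    - [0, 0, 0, 0]

```text
t: 21.32
position: [0.5433, 0.1184, 0.2707]
tcp_rot: [[0.928, 0.374, 0.002], [0.374, -0.928, -0.004], [0.001, 0.004, -1.0]]
contact_force: [10.1, -20.4, -3.4]
finger_gap: 0.0157
```

```bash
python3 - <<'E'
from h import *
F=[];P=[]
for k in range(6):
    st=observe(); F.append(st["contact_force"]); P.append(st["position"]); s=snapshot("wrist") if k==0 else s
    if k: sc=snapshot("scene")
print(st["t"],np.mean(F,0).round(1),np.mean(F,0)@np.array([.375,-.927,0]),np.std(P,0),st["finger_gap"])
u,v=[int(k) for k in proj(sc,[.5,.2,.05])]
b=cv2.resize(sc["color"][v-50:v+50,u-60:u+60],(480,400),interpolation=2)
cv2.imwrite("pics/c6.png",np.hstack([s["color"][80:480,0:320],b]))
E
```

```text
21.575 [  9.8 -20.2  -3. ] 22.37981998400935 [6.84077637e-06 5.84157292e-06 1.78006629e-05] 0.01600960679519056
```

View pics/c6.png

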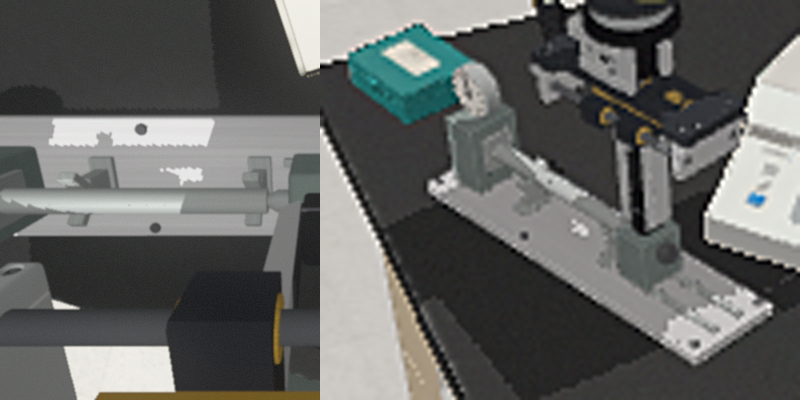

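The rod's end is at the stop plate, no brass is showing, and the rod lies in both cradles touched only by the tailstock centre. The push is a steady 22 N, and the tailstock no longer moves with it. Handing in.

```bash
python3 -c "
from station import job_done; print(job_done())"
```

```text
the job is handed in; nothing more can be done
None
```

The job is handed in, with the gripper still holding the tailstock handle and the rod pressed against the stop. I laid the rod in both V-cradles, let go of it, and pushed the tailstock about 46 mm in small steps. `job_done()` gives no verdict, so I judge the result from my own last checks.

- **Push:** it held steady at about 22 N. The tailstock barely moved over the last 1.4 mm of commanded push while the force climbed from about 14 N, which means the rod is on the hard stop. The highest tool force I read was about 23 N, well under the 60 N limit.
- **Seating:** in the last pictures the rod sits straight in both cradles with its end at the stop plate and no brass plunger showing. The travel of about 46 mm matches the distance I worked out beforehand.
- **Grip:** the fingers hold the handle at a 16.0 mm gap and were not touching the rod.
- **Bystanders:** the arm was never moved down near the petri dish, marker or bottle. I took no final picture to confirm they had not shifted.
- **Not measured:** plunger travel and the force on the stop were inferred from the push and travel, since neither can be read directly. A side force of under 2 N remained on the tool.

It finished at 21.6 s of the 64 s allowed. No check failed; the positions I measured differed by 1–2 mm, within the stated calibration.

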